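Pump up the chasing-block clamp

TASK

Charge the hydraulic clamp on the silversmith's bench: push the pump's mushroom-headed plunger down with the fingertips and let it spring back, again and again, until the indicator pin beside it stands fully out, then leave the plunger up. Only push the plunger, never pull it up; do not touch the pin itself or press the small release button, and leave the hammer, cup, punch and bottle where they are.

Things in the scene. Friction and masses are not known exactly. Their poses are not given: they have to be found in the camera images.
- pump: Hand pump with clamp block, bolted to the bench. Origin on the bench below the plunger, z up. Dark iron housing 62 (x) by 180 (y) mm, top 70 mm high, on an 85 by 215 mm plate. In a row along y: plunger at 0, indicator pin at +70 mm, release button at -62 mm. A wooden block (100 by 240, 50 mm high, iron straps to 68 mm) is centred 130 mm along +x.
- cap_top (a point): Centre of the top of the plunger's black mushroom cap (48 mm across, flat top 36 mm across), 150 mm above the bench when up. The point moves with the plunger. The cap sits on a steel rod 18 mm thick in an iron barrel whose top is at 105 mm.
- plunger (a joint): Plunger travel, m: 0 = up, 0.024 = fully down at its stop, negative = pulled up (not allowed). When let go, a spring returns it to within 0.001. Fully down takes about 8 N, up to 13 N once the pin is out. Each full stroke (down and fully back up) drives the pin out about 7 mm, in the last half of the way down; strokes under 0.017 gain little or nothing. Extra strokes with the pin out do no harm.
- indicator_pin (a joint): How far the indicator pin stands out, m: 0 = in, 0.036 = fully out at its stop. It starts between 0 and 0.010, rises while the plunger goes down and stays where it is while the plunger comes up.
- pin_top (a point): Centre of the top of the steel indicator pin (12 mm thick, head 15 mm). It rises straight up out of a round boss 28 mm across; its top is 84 mm above the bench when in, 120 mm when fully out, and a dark ring round its foot shows once it is past 31 mm out.
- pump_boss (a point): Fixed point: centre of the top face of the boss that the indicator pin comes out of, 80 mm above the bench.
- release (a joint): Travel of the release button, m: 0 = up, 0.006 = pressed in. Not to be pressed.
- release_top (a point): Centre of the top of the small steel release button (20 mm across), 86 mm above the bench.
- hammer_mid (a point): Bystander: hammer lying on the bench, 240 mm long, wooden handle; the point lies on it, 12 mm up.
- cup_mid (a point): Bystander: plain metal cup standing on the bench, 64 mm across, 60 mm high; the point is its centre.
- oil_bottle_mid (a point): Bystander: white oil bottle with black cap standing on the bench, 52 mm across, 115 mm high; the point is its centre.
- punch_mid (a point): Bystander: steel chasing punch lying on the bench, square, 12 mm thick, 106 mm long; the point is its middle.

How it is judged:
By the outcome, as a careful person would: the job done as asked, in the order asked, and still so for the second after the job is handed in, with the robot touching nothing.
It also fails if it takes over 51 s, if anything falls off the work surface, if the arm or the gripper's body presses on something with over 40 N, if the wrist force passes 120 N, or if a joint passes its speed limit or range.

ROBOT

A 7-joint arm with a two-finger parallel gripper is mounted at the origin on the work surface. World frame = base frame: x ahead of the robot, y to its left, z up, the work surface at z = 0. Lengths are in m, angles in degrees, forces in N, time in s.
With the tool pointing down it reaches from about 0.4 to 0.9 m from the base axis. Payload 5.5 kg.
Tool frame: the origin (TCP) lies at the very end of the fingers, on their centre line; the grasp point (between the pads) lies 19 mm behind it; z points along the fingers, y is the direction in which the jaws open and shut (so a half turn about z gives the same grasp; the last joint's range is limited). The gripper opens to 85 mm and grips with 20 to 120 N. Pads are 22 mm wide; open, the fingers measure 114 mm over their backs; the gripper's body (76 mm by 85 mm) begins 54 mm behind the grasp point. The pads swing forward as they close: fully open they stand 13 mm farther back than shut.
Start: joints at [-54.763, 28.699, -24.465, 88.831, 12.651, 65.22, -12.049], TCP at [0.224, 0.61, 0.231] pointing down, gripper open.
Joint ranges: [-164.97, 164.97], [-17.58, 116.51], [-87.97, 89.64], [11.32, 138.91], [-80.73, 260.73], [10.89, 115.49], [-147.41, 147.41]. Speed limits (degrees/s): [147.25, 147.25, 180, 180, 180, 180, 180].

INTERFACE

Orientations are given as [roll, pitch, yaw] about the fixed x, y, z axes, in that order (R = Rz(yaw) Ry(pitch) Rx(roll)).
In Python, from plant import arm gives the robot as it stands.
- The arm moves only by the shell command python3 -m jog 'ROWS'. ROWS is a JSON object of lists of equal length, an entry for each row: "xyz": the shift along the tool's x, y, z in cm, a list of three; "rotation": the turn, a rotation vector about the tool's x, y, z in degrees, a list of three; "claw": the opening, from 0 (shut) to 1 (fully open). A call has 1 to 12 rows; each row shifts and turns the pose as measured when the row begins, along the tool's axes as they then stand; what a row does not reach is not made up. A row lasts 1/12 s, in which the tool goes at most 41.7 mm and 7.16 degrees, less where a joint would pass 70% of its speed; a pose out of reach is approached as far as the arm can. A call is refused whole if a number of a shift passes 4.17 or a number of a turn 7.16, either way. A call with a gripper value outside its range is refused whole. The fingers move at their own pace and stop on an object; the grip force is fixed at half the most. Time passes only in rows, so rows that do not move let the fingers close. It gives the time, the measured TCP pose, the force and the opening at its end, in the units of the state.
- arm.get_state(): the state, without advancing time (a new reading comes with each control period).
- arm.get_image(name): name is "scene" or "top"; returns a dict with "color" (384x512x3 uint8, blue, green, red), "intrinsics" (3x3 intrinsics, pixels), "view" (4x4, takes a point from world to camera coordinates). Camera axes: x right, y down, z forward; pixel columns grow to the right and rows downward; lengths in m; the calibration is good to about 2 mm. A picture is of the moment at which its call begins. There is no depth.
- arm.sign_off(): hands the job in, once; it reports no verdict.
The state is a dict: "time": time; "joints": joint angles; "joint_vel": joint speeds; "joint_torque": joint torques, N m; "position": TCP position; "ee_rot": TCP orientation; "contact_force": force on the tool from outside, world axes, zero at the start; "torque": the same for the moment, N m; "width": finger opening in m.
Only numpy, scipy, OpenCV 4.12 (cv2) and the standard library are available. Lean on these libraries where they do the work, as an engineer would, in place of code of your own. Each camera call takes 0.05 s, during which the arm holds its last target.

## Working session

There is one attempt and no reset: what is moved stays moved. The work goes in short steps, Python scripts to look and compute and a shell command to move; the robot and the scene stay as the last step left them, time stands still between calls to the robot, and variables do not carry over. Pictures are saved under pics/ and viewed, and the job is handed in when it is done.

```bash
mkdir -p pics; ls; python3 - <<'E'
from plant import arm
import cv2,numpy as np
s=arm.get_state();print(s)
for n in("scene","top"):
    d=arm.get_image(n);cv2.imwrite(f"pics/{n}0.png",d["color"]);print(n,d["intrinsics"],d["view"])
E
```

```text
pics
{'time': 0.0, 'joints': array([-54.76422915,  28.75585489, -24.45205609,  88.89229955,
        12.65002423,  65.21941526, -12.04955926]), 'joint_vel': array([ 0.01398132,  0.01460806, -0.0076666 ,  0.08594815, -0.03600331,
       -0.01908501,  0.0257331 ]), 'joint_torque': array([ 1.28605363e-03, -5.69547164e+01, -5.81561387e+00, -2.80927956e+01,
        1.05237614e-02,  1.24340469e-02, -3.15830630e-05]), 'position': array([0.22377585, 0.60951547, 0.23022895]), 'ee_rot': array([-1.79885710e+02, -4.51301792e-03,  1.59846019e+02]), 'contact_force': array([ 0.18206698,  0.5205256 , -0.45156414]), 'torque': array([-0.00681684,  0.03915679,  0.03253488]), 'width': 0.08540680131466595}
scene [[394.93037833   0.         256.97331784]
 [  0.         394.93037833 192.35226136]
 [  0.           0.           1.        ]] [[-0.81220697  0.58321332  0.01349312  0.412471  ]
 [ 0.43334621  0.61865772 -0.65534241 -0.26554253]
 [-0.39055205 -0.52642648 -0.7552114   1.41894903]
 [ 0.          0.          0.          1.        ]]
top [[424.66666908   0.         253.98930607]
 [  0.         424.66666908 191.42429805]
 [  0.           0.           1.        ]] [[ 0.01977927 -0.99978127 -0.00679582  0.11078398]
 [-0.99740287 -0.01926048 -0.06940142  0.58241081]
 [ 0.06925535  0.00815088 -0.99756567  1.10038377]
 [ 0.          0.          0.          1.        ]]
```

View pics/scene0.png

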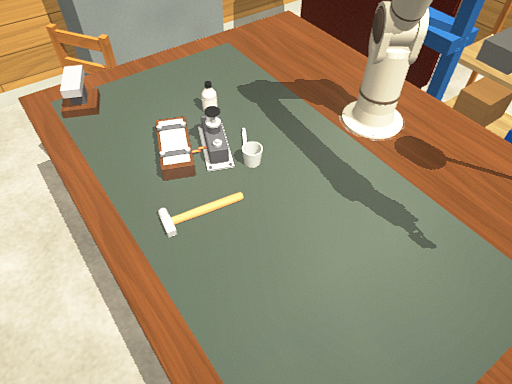

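View pics/top0.png

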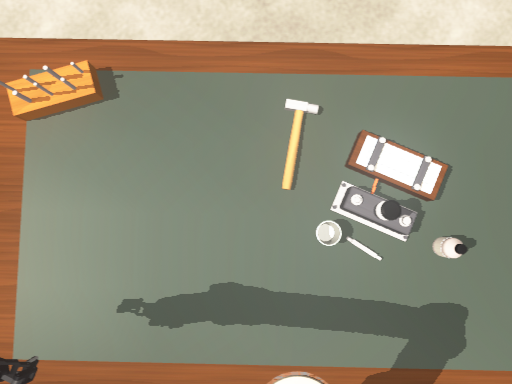

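Both views show the pump clear of the arm. In the top view the cap is at about (390,210), the pin at about (357,200) and the release at about (406,220). The cup is at (329,233), the punch at (365,248), the bottle at (450,248) and the hammer at (295,145). I'll zoom in next.

```bash
python3 - <<'E'
import cv2,numpy as np
a=cv2.imread("pics/top0.png")[120:270,315:475];b=cv2.imread("pics/scene0.png")[70:190,140:280]
cv2.imwrite("pics/z_top0.png",cv2.resize(a,None,fx=5,fy=5,interpolation=cv2.INTER_CUBIC)[:600])
cv2.imwrite("pics/z_sc0.png",cv2.resize(b,None,fx=5,fy=5,interpolation=cv2.INTER_CUBIC))
E
```

```text
(no output)
```

View pics/z_top0.png

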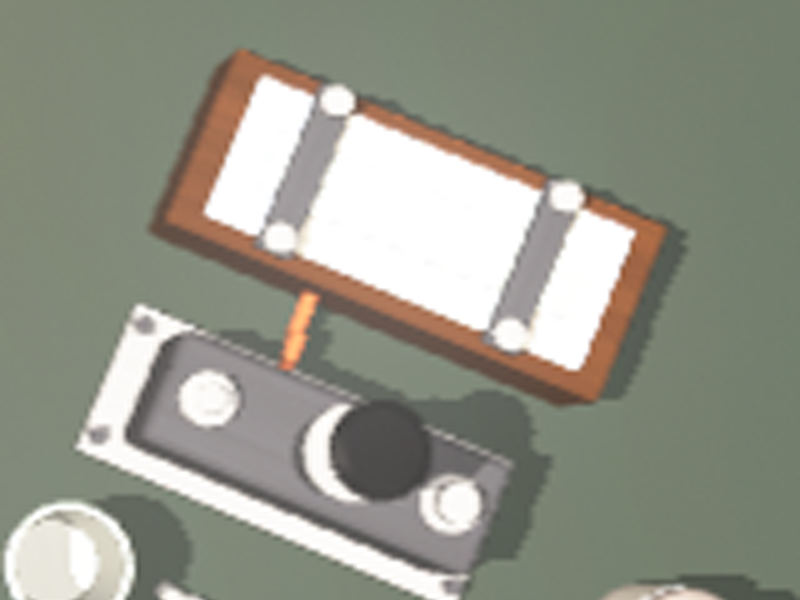

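View pics/z_sc0.png

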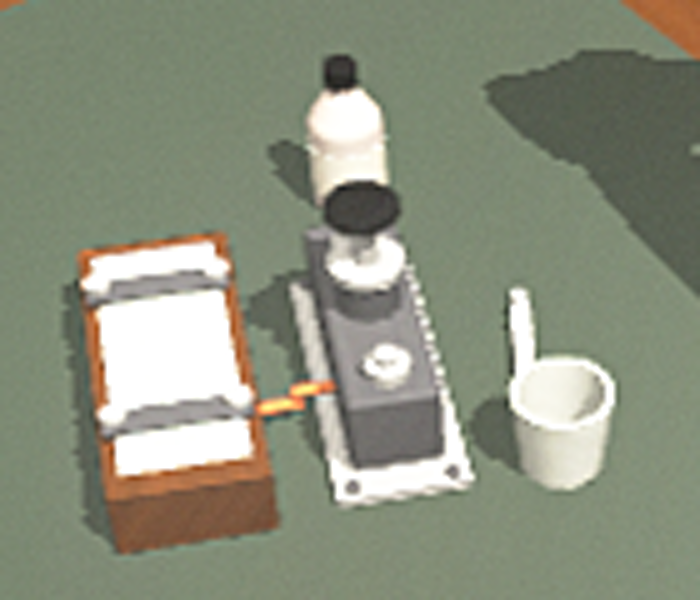

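```bash
cat > h.py <<'E'
import cv2,numpy as np
def ray(d,u,v):
    K,V=np.array(d["intrinsics"]),np.array(d["view"])
    r=V[:3,:3].T@np.linalg.inv(K)@np.array([u,v,1.]);o=-V[:3,:3].T@V[:3,3];return o,r
def plane(d,u,v,z):
    o,r=ray(d,u,v);return o+r*(z-o[2])/r[2]
def blob(img,box,thr=60):
    x0,y0,x1,y1=box;m=(img[y0:y1,x0:x1].max(2)<thr).astype(np.uint8)
    n,l,s,c=cv2.connectedComponentsWithStats(m);i=1+np.argmax(s[1:,4]);return c[i]+[x0,y0],s[i]
def tri(d1,p1,d2,p2):
    o1,r1=ray(d1,*p1);o2,r2=ray(d2,*p2)
    t=np.linalg.lstsq(np.c_[r1,-r2],o2-o1,rcond=None)[0]
    a,b=o1+r1*t[0],o2+r2*t[1];return (a+b)/2,np.linalg.norm(a-b)
E
python3 - <<'E'
from plant import arm
from h import *
t=arm.get_image("top");s=arm.get_image("scene")
pt,st=blob(t["color"],(375,195,405,225));ps,ss=blob(s["color"],(200,100,225,120))
print(pt,st,ps,ss,tri(t,pt,s,ps),plane(t,*pt,.147),plane(s,*ps,.147))
b=plane(t,356.6,199.6,.084);r=plane(t,405.8,220.4,.086);print(b,r,r+(b-r)*62/132, np.linalg.norm(b-r))
d=b-r;print("pump y dir deg",np.degrees(np.arctan2(d[1],d[0])))
print(arm.get_state()["time"])
E
```

```text
Traceback (most recent call last):
  File "h.py", line 9, in blob
    n,l,s,c=cv2.connectedComponentsWithStats(m);i=1+np.argmax(s[1:,4]);return c[i]+[x0,y0],s[i]
                                                    ~~~~~~~~~^^^^^^^^^
ValueError: attempt to get argmax of an empty sequence
```

```bash
python3 - <<'E'
import cv2
a=cv2.imread("pics/top0.png");print(a[205:216:3,383:404:3].max(2));b=cv2.imread("pics/scene0.png");print(b[106:122:3,200:228:3].max(2))
E
```

```text
[[ 79  82  81  80  79  73 120]
 [ 86  80  78  79  79  77  95]
 [ 96  79  78  78  77  77  92]
 [ 83  78  78  76  77  72 101]]
[[ 98 190 251 155  94 182 130 139 140 136]
 [101 163  55  69  72  67  61 140 137 137]
 [140 145  68  71  71  77  66 143 138 139]
 [139 132  88  59  73  53 133 138 140 139]
 [124 104 175 201 150 236 250 136 139 139]
 [135 110 214 213 199 225 255 143 139 141]]
```

```bash
python3 - <<'E'
from plant import arm
from h import *
t=arm.get_image("top");s=arm.get_image("scene")
pt,st=blob(t["color"],(375,195,407,225),88);ps,ss=blob(s["color"],(200,104,225,120),100)
print(pt,st,ps,ss,tri(t,pt,s,ps),plane(t,*pt,.145),plane(s,*ps,.145))
b=plane(t,356.6,199.6,.084);r=plane(t,405.8,220.4,.086);print(b,r,r+(b-r)*62/132, np.linalg.norm(b-r))
d=b-r;print("pump y dir deg",np.degrees(np.arctan2(d[1],d[0])))
for n,u,v,z in(("bottle",456,249,.115),("cup",329,233,.06)):print(n,plane(t,u,v,z))
print(arm.get_state()["time"])
E
```

```text
[391.33670034 209.43434343] [  7   5  19  20 297] [211.86764706 111.16176471] [  5   2  15  11 136] (array([ 0.53561173, -0.20219431,  0.13830104]), np.float64(0.00043612736146128887)) [ 0.5355586  -0.20022851  0.145     ] [ 0.53963919 -0.19425291  0.145     ]
[ 0.56030969 -0.13348144  0.084     ] [ 0.51116756 -0.25435847  0.086     ] [ 0.53424947 -0.19758289  0.08506061] 0.13049982590540057
pump y dir deg 67.87597548902599
bottle [ 0.44517185 -0.36340139  0.115     ]
cup [ 0.47578546 -0.06974139  0.06      ]
0.3
```

```bash
python3 -m jog '{"xyz":[[-1.5,-0.3,0],[-3.5,-0.4,0],[-3.5,-0.4,0],[-3.5,-0.4,0],[-3.5,-0.4,0],[-3.5,-0.4,0],[-3.5,-0.4,0],[-3.5,-0.4,0],[-3.5,-0.4,0],[-3.5,-0.4,0],[-3.5,-0.4,0],[-3.5,-0.4,0]],"rotation":[[0,0,1.5],[0,0,3.4],[0,0,3.4],[0,0,3.4],[0,0,3.4],[0,0,3.4],[0,0,3.4],[0,0,3.4],[0,0,3.4],[0,0,3.4],[0,0,3.4],[0,0,3.4]],"claw":[0,0,0,0,0,0,0,0,0,0,0,0]}'
```

```text
time: 1.3
position: [0.5136, 0.315, 0.2295]
ee_rot: [180.0, -0.2, 118.9]
contact_force: [0.9, 0.5, -0.8]
width: -0.0002
```

```bash
python3 -m jog '{"xyz":[[-3.5,-0.3,0],[-3.5,-0.3,0],[-3.5,-0.3,0],[-3.5,-0.3,0],[-3.5,-0.3,0],[-3.5,-0.3,0],[-3.5,-0.3,0],[-3.5,-0.3,0],[-3.5,-0.3,0],[-3.5,-0.3,0],[-3.5,-0.3,0],[-3,-0.3,0]],"rotation":[[0,0,3],[0,0,3.4],[0,0,3.4],[0,0,3.4],[0,0,3.4],[0,0,3.4],[0,0,3.4],[0,0,3.4],[0,0,3.4],[0,0,3.4],[0,0,3.4],[0,0,3.4]],"claw":[0,0,0,0,0,0,0,0,0,0,0,0]}'
cat >> h.py <<'E'
from plant import arm
from scipy.spatial.transform import Rotation as Ro
def togo(p):
    s=arm.get_state();R=Ro.from_euler("xyz",s["ee_rot"],degrees=True)
    print("tool-frame cm:",np.round(100*R.inv().apply(np.array(p)-s["position"]),2),"pos",np.round(s["position"],4),"rpy",np.round(s["ee_rot"],2))
E
python3 -c "
from h import *
togo([.535,-.199,.165])"
```

```text
time: 2.3
position: [0.5483, -0.1311, 0.2313]
ee_rot: [179.5, -0.1, 74.5]
contact_force: [1.0, -0.7, 0.1]
width: -0.0007
tool-frame cm: [-6.91  0.47  6.62] pos [ 0.5483 -0.1311  0.2313] rpy [ 1.795e+02 -8.000e-02  7.454e+01]
```

```bash
python3 -m jog '{"xyz":[[-2.5,0.1,0],[-2.5,0.2,0.5],[-1.4,0.1,1],[-0.4,0,2],[0,0,1],[0,0,0]],"rotation":[[0,0,0],[0,0,0],[0,0,0],[0,0,0],[0,0,0],[0,0,0]],"claw":[0,0,0,0,0,0]}'
python3 -c "
from h import *
togo([.535,-.199,.155])
for n in('top','scene'):
    d=arm.get_image(n)['color'];x,y=(330,140) if n=='top' else (150,50)
    cv2.imwrite(f'pics/{n}1.png',cv2.resize(d[y:y+120,x:x+120],None,fx=5,fy=5,interpolation=cv2.INTER_CUBIC))
"
```

```text
time: 2.8
position: [0.5259, -0.2214, 0.188]
ee_rot: [179.2, 0.3, 72.6]
contact_force: [-0.3, -0.2, -0.4]
width: -0.0003
tool-frame cm: [2.43 0.15 3.28] pos [ 0.5259 -0.2214  0.188 ] rpy [179.17   0.3   72.55]
```

View pics/top1.png

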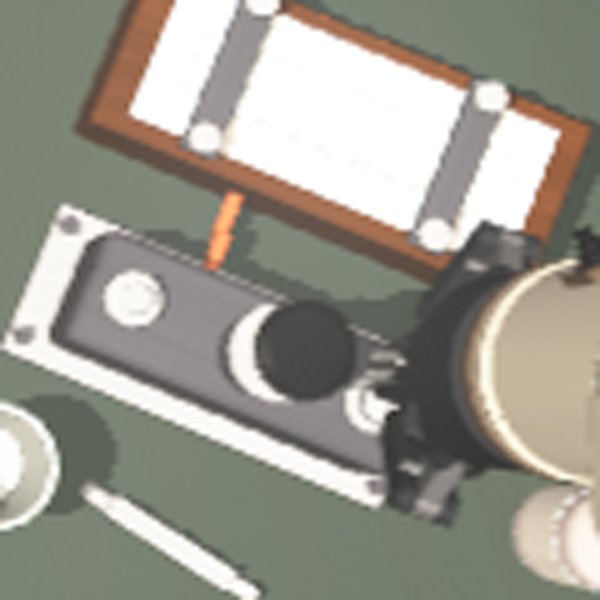

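View pics/scene1.png

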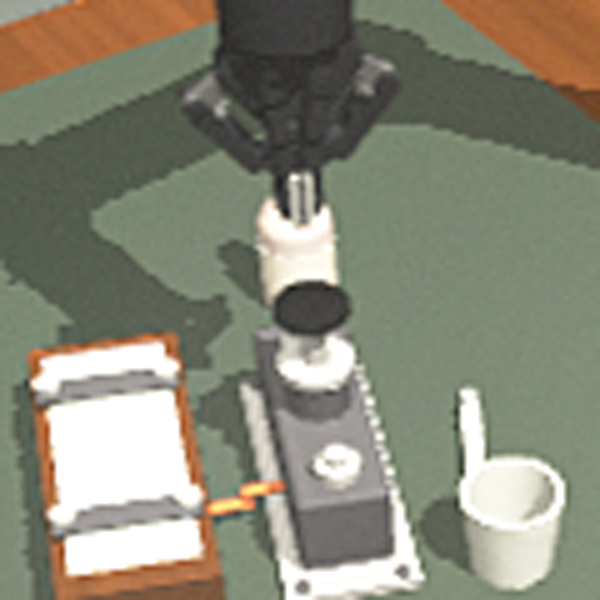

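The tool overshot by about 24 mm past the cap, toward the release. The fingertips are still well above everything. I'll shift back and let it settle.

```bash
python3 -m jog '{"xyz":[[1.2,0.1,0],[0.8,0.1,0],[0.3,0,0],[0,0,0],[0,0,0]],"rotation":[[0,0,0],[0,0,0],[0,0,0],[0,0,0],[0,0,0]],"claw":[0,0,0,0,0]}'
python3 -c "
from h import *
togo([.535,-.199,.155])"
```

```text
time: 3.32
position: [0.5407, -0.1919, 0.1929]
ee_rot: [178.8, 0.1, 73.1]
contact_force: [-0.4, -0.7, 0.1]
width: 0.0002
tool-frame cm: [-0.84 -0.42  3.78] pos [ 0.5407 -0.1919  0.1929] rpy [1.7877e+02 1.3000e-01 7.3110e+01]
```

```bash
python3 -m jog '{"xyz":[[-0.5,-0.3,0.5],[0,0,0.8],[0,0,0.8],[0,0,0]],"rotation":[[0.8,0,0],[0,0,0],[0,0,0],[0,0,0]],"claw":[0,0,0,0]}'
python3 -c "
from h import *
togo([.535,-.199,.155])"
```

```text
time: 3.65
position: [0.537, -0.1957, 0.1708]
ee_rot: [179.5, 0.1, 73.2]
contact_force: [-0.6, -0.3, 0.0]
width: 0.0002
tool-frame cm: [-0.37 -0.11  1.58] pos [ 0.537  -0.1957  0.1708] rpy [1.7955e+02 1.4000e-01 7.3230e+01]
```

```bash
python3 -m jog '{"xyz":[[-0.3,-0.1,0.8],[0,0,0.8],[0,0,0.8],[0,0,0.6],[0,0,0.6],[0,0,0.4]],"rotation":[[0,0,0],[0,0,0],[0,0,0],[0,0,0],[0,0,0],[0,0,0]],"claw":[0,0,0,0,0,0]}'
python3 -c "
from h import *
togo([.535,-.199,.126])"
```

```text
time: 4.15
position: [0.5357, -0.1995, 0.1284]
ee_rot: [179.5, 0.1, 73.1]
contact_force: [-2.0, 1.6, 11.4]
width: 0.0004
tool-frame cm: [ 0.03 -0.08  0.24] pos [ 0.5357 -0.1995  0.1284] rpy [1.7949e+02 7.0000e-02 7.3090e+01]
```

Contact is centred, with the tip at 128 mm and 11 N. I'll press a little more, to the stop.

```bash
python3 -m jog '{"xyz":[[0,0,0.5],[0,0,0.5]],"rotation":[[0,0,0],[0,0,0]],"claw":[0,0]}'
python3 -c "
from h import *
togo([.535,-.199,.126])
d=arm.get_image('scene')['color'];x,y=(150,50)
cv2.imwrite(f'pics/scene2.png',cv2.resize(d[y:y+120,x:x+120],None,fx=5,fy=5,interpolation=cv2.INTER_CUBIC))
"
```

```text
time: 4.32
position: [0.5363, -0.1998, 0.1254]
ee_rot: [179.5, -0.0, 73.0]
contact_force: [-26.1, 9.5, 73.5]
width: -0.0002
tool-frame cm: [ 0.04 -0.15 -0.06] pos [ 0.5363 -0.1998  0.1254] rpy [ 1.7948e+02 -5.0000e-02  7.3050e+01]
```

View pics/scene2.png

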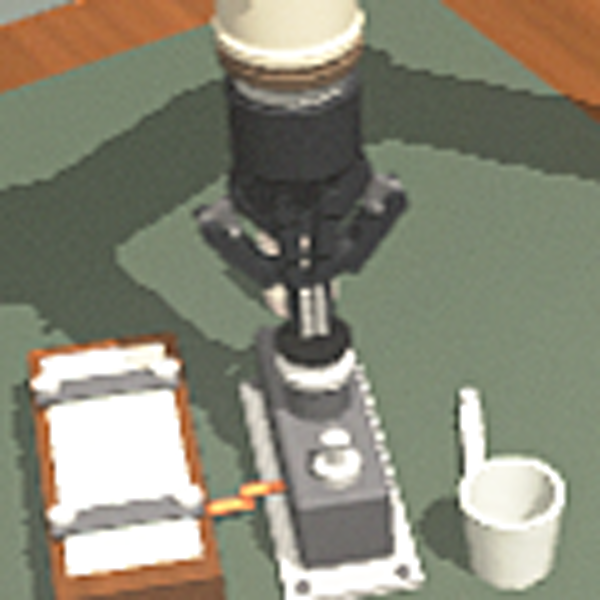

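The plunger is at its stop at z ≈ 0.1255 and the pin has risen (zoom (335,440)). The 73 N was more than I wanted, so the next strokes end softer. Now up.

```bash
python3 -m jog '{"xyz":[[0,0,-0.8],[0,0,-1],[0,0,-1],[0,0,-0.4],[0,0,0],[0,0,0]],"rotation":[[0,0,0],[0,0,0],[0,0,0],[0,0,0],[0,0,0],[0,0,0]],"claw":[0,0,0,0,0,0]}'
python3 -c "
from h import *
togo([.535,-.199,.126])"
```

```text
time: 4.87
position: [0.536, -0.2003, 0.1608]
ee_rot: [179.3, -0.1, 73.0]
contact_force: [0.3, 0.1, 0.4]
width: -0.0001
tool-frame cm: [ 0.09 -0.18  3.48] pos [ 0.536  -0.2003  0.1608] rpy [ 1.7934e+02 -8.0000e-02  7.2980e+01]
```

```bash
python3 -m jog '{"xyz":[[0.1,-0.1,0.8],[0,0,0.8],[0,0,0.7],[0,0,0.4],[0,0,0.3],[0,0,0.2]],"rotation":[[0,0,0],[0,0,0],[0,0,0],[0,0,0],[0,0,0],[0,0,0]],"claw":[0,0,0,0,0,0]}'; python3 -m jog '{"xyz":[[0,0,0.1]],"rotation":[[0,0,0]],"claw":[0]}'
```

```text
time: 5.37
position: [0.5363, -0.1995, 0.1258]
ee_rot: [179.3, -0.1, 73.0]
contact_force: [-10.8, 4.6, 39.5]
width: -0.0001
time: 5.45
position: [0.5363, -0.1994, 0.1259]
ee_rot: [179.4, -0.1, 73.0]
contact_force: [-9.0, 2.2, 27.5]
width: -0.0001
```

Two full strokes so far. Next I'll go up and down in one call, with the same profile.

```bash
python3 -m jog '{"xyz":[[0,0,-0.8],[0,0,-1],[0,0,-1],[0,0,-0.4],[0,0,0],[0,0,0]],"rotation":[[0,0,0],[0,0,0],[0,0,0],[0,0,0],[0,0,0],[0,0,0]],"claw":[0,0,0,0,0,0]}'; python3 -m jog '{"xyz":[[0,0,0.8],[0,0,0.8],[0,0,0.7],[0,0,0.4],[0,0,0.3],[0,0,0.2]],"rotation":[[0,0,0],[0,0,0],[0,0,0],[0,0,0],[0,0,0],[0,0,0]],"claw":[0,0,0,0,0,0]}'
```

```text
time: 5.95
position: [0.5345, -0.1987, 0.1558]
ee_rot: [179.7, -0.1, 73.0]
contact_force: [-0.1, 0.9, -0.7]
width: 0.0001
time: 6.45
position: [0.5358, -0.1993, 0.1258]
ee_rot: [179.5, -0.1, 73.0]
contact_force: [-13.4, 4.9, 39.1]
width: -0.0001
```

```bash
python3 -m jog '{"xyz":[[0,0,-0.8],[0,0,-1],[0,0,-1],[0,0,-0.4],[0,0,0],[0,0,0]],"rotation":[[0,0,0],[0,0,0],[0,0,0],[0,0,0],[0,0,0],[0,0,0]],"claw":[0,0,0,0,0,0]}'
python3 -c "
from h import *
togo([.535,-.199,.126])
d=arm.get_image('scene')['color'];x,y=(150,50)
cv2.imwrite(f'pics/scene3.png',cv2.resize(d[y:y+120,x:x+120],None,fx=5,fy=5,interpolation=cv2.INTER_CUBIC))
"
```

```text
time: 6.95
position: [0.534, -0.1987, 0.1564]
ee_rot: [179.8, -0.2, 73.0]
contact_force: [0.3, -0.7, 0.2]
width: -0.0
tool-frame cm: [-0.01  0.1   3.04] pos [ 0.534  -0.1987  0.1564] rpy [ 1.7977e+02 -1.5000e-01  7.2980e+01]
```

View pics/scene3.png

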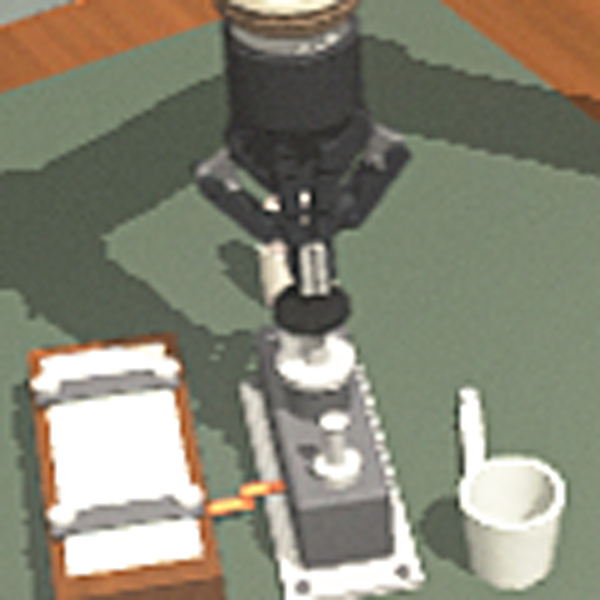

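After three strokes the pin stands well out, with its head at zoom (335,417) and the boss at (337,465). The plunger is fully up again at zoom (313,308). No dark ring shows yet, so I'll carry on.

```bash
python3 -m jog '{"xyz":[[0.1,0,0.8],[0,0,0.8],[0,0,0.6],[0,0,0.3],[0,0,0.3],[0,0,0.2]],"rotation":[[0,0,0],[0,0,0],[0,0,0],[0,0,0],[0,0,0],[0,0,0]],"claw":[0,0,0,0,0,0]}';python3 -m jog '{"xyz":[[0,0,-0.8],[0,0,-1],[0,0,-1],[0,0,-0.4],[0,0,0],[0,0,0]],"rotation":[[0,0,0],[0,0,0],[0,0,0],[0,0,0],[0,0,0],[0,0,0]],"claw":[0,0,0,0,0,0]}'
```

```text
time: 7.5
position: [0.5352, -0.1983, 0.1258]
ee_rot: [179.7, -0.2, 73.0]
contact_force: [-10.7, 4.5, 39.2]
width: 0.0003
time: 8.0
position: [0.5338, -0.1975, 0.1563]
ee_rot: [179.9, -0.2, 73.0]
contact_force: [0.1, 0.6, 0.0]
width: 0.0003
```

```bash
python3 -m jog '{"xyz":[[0.1,0,0.8],[0,0,0.8],[0,0,0.6],[0,0,0.3],[0,0,0.3],[0,0,0.2]],"rotation":[[0,0,0],[0,0,0],[0,0,0],[0,0,0],[0,0,0],[0,0,0]],"claw":[0,0,0,0,0,0]}';python3 -m jog '{"xyz":[[0,0,-0.8],[0,0,-1],[0,0,-1],[0,0,-0.4],[0,0,0],[0,0,0]],"rotation":[[0,0,0],[0,0,0],[0,0,0],[0,0,0],[0,0,0],[0,0,0]],"claw":[0,0,0,0,0,0]}'
python3 -c "
from h import *
togo([.535,-.199,.126])
d=arm.get_image('scene')['color'];x,y=(150,50)
cv2.imwrite(f'pics/scene4.png',cv2.resize(d[y:y+120,x:x+120],None,fx=5,fy=5,interpolation=cv2.INTER_CUBIC))
"
```

```text
time: 8.5
position: [0.5353, -0.197, 0.1259]
ee_rot: [179.8, -0.2, 73.0]
contact_force: [-9.1, 2.0, 33.8]
width: -0.0002
time: 9.0
position: [0.5341, -0.1964, 0.1555]
ee_rot: [-180.0, -0.2, 73.0]
contact_force: [-0.4, 0.0, -0.3]
width: 0.0004
tool-frame cm: [-0.23  0.17  2.94] pos [ 0.5341 -0.1964  0.1555] rpy [-179.98   -0.21   72.97]
```

View pics/scene4.png

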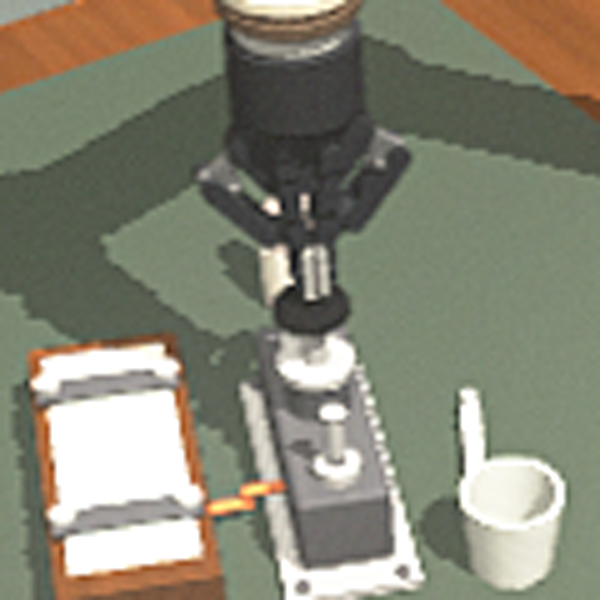

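```bash
cat >> h.py <<'E'
def pinz(d,v,base=(.5605,-.1335)):
    K,V=d["intrinsics"],d["view"]
    for z in np.arange(.08,.125,.004):
        p=K@(V[:3,:3]@np.array([*base,z])+V[:3,3]);print(round(z,3),np.round(p[:2]/p[2],1), end='; ')
E
python3 -c "
from h import *
d=arm.get_image('scene');pinz(d,0)
cv2.imwrite('pics/scene5.png',cv2.resize(d['color'][120:160,195:245],None,fx=15,fy=15,interpolation=cv2.INTER_CUBIC))
"
```

```text
0.08 [218.  140.9]; 0.084 [217.9 139.9]; 0.088 [217.8 138.9]; 0.092 [217.7 137.9]; 0.096 [217.6 136.9]; 0.1 [217.5 135.9]; 0.104 [217.5 134.9]; 0.108 [217.4 133.9]; 0.112 [217.3 132.9]; 0.116 [217.2 131.8]; 0.12 [217.1 130.8]; 0.124 [217.  129.8];
```

View pics/scene5.png

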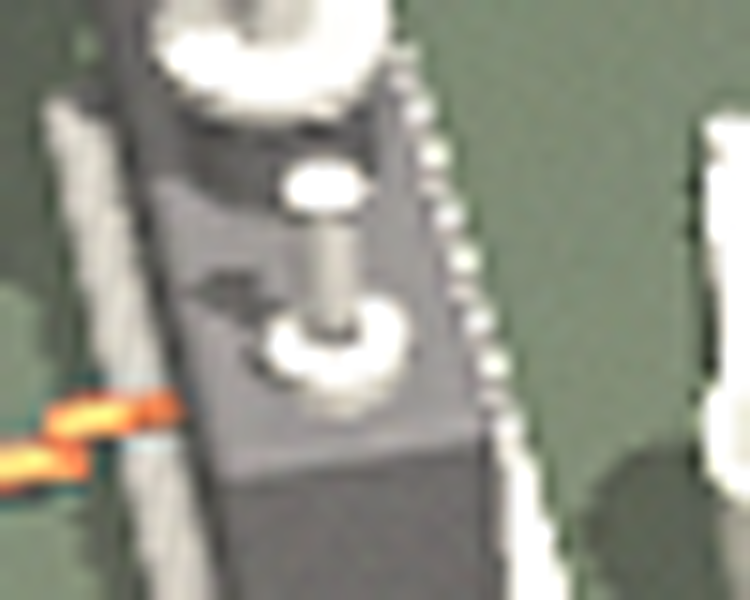

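The pin head is at row ≈132.0 and the boss at ≈142.5. That makes the top about 120 mm high, and a dark ring shows at the pin's foot, so it's at or close to fully out. Extra strokes do no harm, so I'll add two for margin and compare.

```bash
python3 -m jog '{"xyz":[[0,-0.1,0.8],[0,0,0.8],[0,0,0.6],[0,0,0.3],[0,0,0.3],[0,0,0.2]],"rotation":[[0,0,0],[0,0,0],[0,0,0],[0,0,0],[0,0,0],[0,0,0]],"claw":[0,0,0,0,0,0]}';python3 -m jog '{"xyz":[[-0.2,0,-0.8],[0,0,-1],[0,0,-1],[0,0,-0.4],[0,0,0],[0,0,0],[0,0,0]],"rotation":[[0,0,0],[0,0,0],[0,0,0],[0,0,0],[0,0,0],[0,0,0],[0,0,0]],"claw":[0,0,0,0,0,0,0]}'
```

```text
time: 9.6
position: [0.5342, -0.1964, 0.1259]
ee_rot: [179.9, -0.3, 73.0]
contact_force: [-9.9, 4.0, 33.4]
width: 0.0
time: 10.18
position: [0.5326, -0.196, 0.1558]
ee_rot: [-179.9, -0.4, 73.0]
contact_force: [-0.3, -0.3, -0.1]
width: 0.0001
```

```bash
python3 -m jog '{"xyz":[[0,0,0.8],[0,0,0.8],[0,0,0.6],[0,0,0.3],[0,0,0.3],[0,0,0.2]],"rotation":[[0,0,0],[0,0,0],[0,0,0],[0,0,0],[0,0,0],[0,0,0]],"claw":[0,0,0,0,0,0]}';python3 -m jog '{"xyz":[[0,0,-0.8],[0,0,-1],[0,0,-1.5],[0,0,-2],[0,0,-2],[0,0,-2],[0,0,-1],[0,0,0],[0,0,0],[0,0,0]],"rotation":[[0,0,0],[0,0,0],[0,0,0],[0,0,0],[0,0,0],[0,0,0],[0,0,0],[0,0,0],[0,0,0],[0,0,0]],"claw":[0,0,0,0,0,0,0,0,0,0]}'
python3 -c "
from h import *
d=arm.get_image('scene')
cv2.imwrite('pics/scene6.png',cv2.resize(d['color'][95:165,140:235],None,fx=8,fy=8,interpolation=cv2.INTER_CUBIC))
cv2.imwrite('pics/scene6b.png',cv2.resize(d['color'][120:160,195:245],None,fx=15,fy=15,interpolation=cv2.INTER_CUBIC))
cv2.imwrite('pics/top6.png',arm.get_image('top')['color'])
ps,ss=blob(d['color'],(200,104,225,120),100);print(ps,ss)
"
```

```text
time: 10.68
position: [0.5337, -0.1964, 0.1259]
ee_rot: [-180.0, -0.4, 73.0]
contact_force: [-8.2, 3.4, 33.7]
width: -0.0002
time: 11.52
position: [0.5297, -0.1958, 0.2226]
ee_rot: [-179.2, -0.4, 73.0]
contact_force: [0.0, 1.1, 0.2]
width: 0.0002
[211.81021898 111.16058394] [  4   2  16  11 137]
```

View pics/scene6.png

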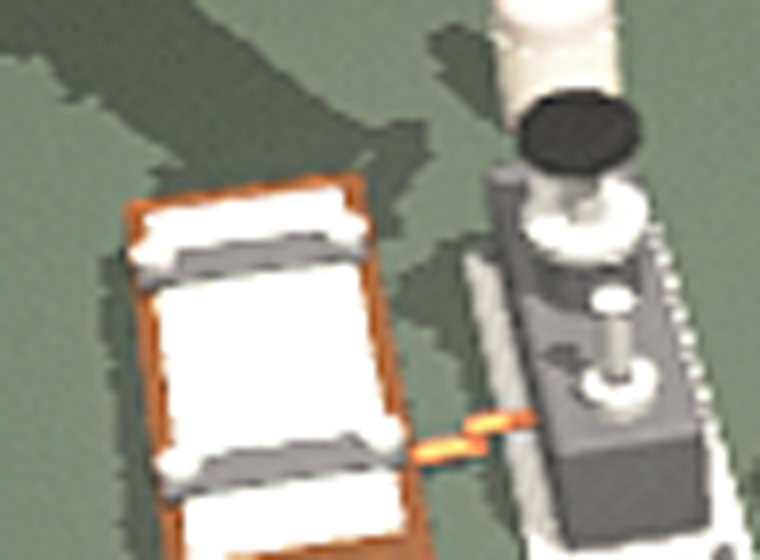

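View pics/scene6b.png

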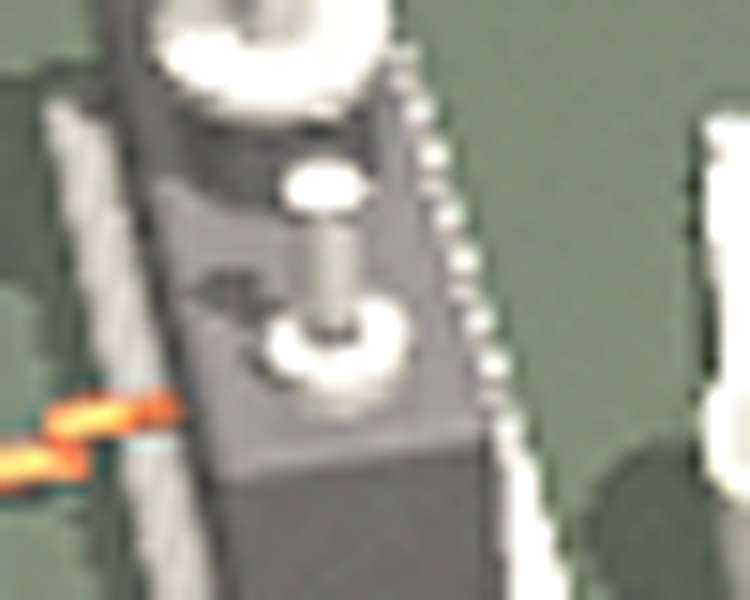

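View pics/top6.png

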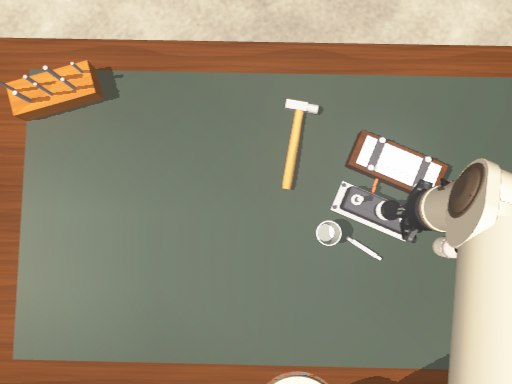

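Two extra full strokes left the pin exactly where it was: head at zoom (325,187), dark ring at (335,328). It is at its stop. The cap is back at its starting pixel (211.8,111.2). The hammer, cup and punch haven't moved in the top view, and the tool is 70 mm clear of the cap.

```bash
python3 -c "
from plant import arm
print(arm.get_state()['contact_force'],arm.get_state()['joint_vel'].round(2));print(arm.sign_off())"
```

```text
[-0.44430229  0.49877024 -0.270451  ] [ 0.02 -0.04  0.08 -0.16  0.04  0.34  0.08]
the job is handed in; nothing more can be done
None
```

The clamp is charged and the job is handed in, at about 11.6 s of the 51 s allowed. I pushed the plunger to its stop seven times with the shut fingertips and let it spring back each time. I then lifted the tool about 70 mm clear of the cap.

**Last checks:**
- **Pin:** its top measures about 120 mm above the bench, though the camera only resolves a few millimetres here. The dark ring shows at its foot, and it did not move over the last two full strokes, so I take it to be fully out.
- **Plunger:** the cap is back within 0.1 px of its starting position in the scene image.
- **Tool:** contact force is about zero.
- **Other things:** the hammer, cup and punch look unmoved in the final top view. The arm partly hides the bottle and covers the release button there; the tool went nowhere near the bottle and stayed about 100 mm above the button.

**What went less well:**
- **Stop force:** the first stroke hit the stop with 73 N at the wrist, against the 120 N limit. Later strokes ended at 33 to 40 N.
- **Approach:** the tool overshot the cap by 24 mm at a safe height, over the release button, and I corrected it before going down.

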